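# Make up the packing kit and the handle kit

### The arm

A 6-joint arm with a two-finger parallel gripper is mounted at the origin on a cart in front of the work surface, level with it; the furniture and walls round the work are solid. World frame = base frame: x ahead of the robot, y to its left, z up, the work surface at z = 0. Lengths are in m, angles in rad, forces in N, time in s.
With the tool pointing down it reaches from about 0.375 to 0.925 m from the base axis. Payload 5.7 kg.
Tool frame: the origin (TCP) lies midway between the tips of the shut fingers; the grasp point (between the pads) lies 19 mm behind it; z points along the fingers, y is the line along which they close (so a half turn about z gives the same grasp; the last joint's range is limited). The gripper opens to 88 mm and grips with 3 to 60 N. Pads are 20 mm wide; open, the fingers measure 115 mm over their backs; the gripper's body (75 mm by 178 mm) begins 61 mm behind the grasp point.
Start: joints at [1.075, 0.359, 1.51, -0, 1.272, -0.115], TCP at [0.223, 0.557, 0.223] pointing down, gripper open.
Joint ranges: [-2.97, 2.97], [-1.01, 2.36], [0.21, 2.38], [-0.96, 4.11], [0.2, 2.71], [-2.98, 2.98]. Speed limits (rad/s): [2.39, 2.39, 3.14, 3.14, 3.14, 3.14].

### API

Orientations are given as a unit quaternion [x, y, z, w].
In Python, from bench import move_ptp, servo_line, goto_joints, move_gripper, sleep, inverse_kinematics, capture, PlanningError, close_job, spot_in, silhouettes, current_clock, current_joint_pos, current_qvel, current_joint_torque, current_position, current_orientation, current_force, current_torque, current_finger_gap, current_grip_force gives the robot as it stands. Calls block until the motion is done:
- move_ptp(position, orientation): joint-space move of the TCP to a pose.
- servo_line(position, orientation=None, rate=0.15, contact_N=None): straight line of the TCP; orientation=None keeps the orientation; rate is the mean speed in m/s. With contact_N (N) it stops when the force on the tool has changed by that much, and returns True; else False.
- goto_joints(angles): joint-space move.
- move_gripper(opening): finger opening in m; the grip force is fixed at half the most; returns when the fingers have stopped.
- sleep(seconds).
- inverse_kinematics(position, orientation): joint angles nearest the present ones, or None.
- capture(name): name is "scene" or "side" or "wrist"; returns a dict with "image" (400x640x3 uint8, blue, green, red), "range_z" (400x640 float32, m along the optical axis (not along the pixel's ray), 0 where there is no reading), "intrinsics" (3x3 intrinsics, pixels), "R" (3x3) and "t" (3): a world point X has camera coordinates R X + t. Camera axes: x right, y down, z forward; pixel columns grow to the right and rows downward; lengths in m; the calibration is good to about 2 mm. A picture is of the moment at which its call begins.
A pose or a line that the arm cannot do raises PlanningError and nothing moves.
- close_job(): hands the job in; it is judged then, once.
Trained networks look in the newest picture that a camera, given by its name, has taken for a name from the list of things; names that differ only in an ending like _2 or _b are one class to them, and where a whole thing is asked for, a point or a joint stands for the part that bears it (a point fixed in the world has none). Each returns a list of dicts, best first, with "conf" (0 to 1); they miss things now and then, are a little off and sometimes report something else, mostly with a low value. They report only what shows in the picture. A call takes as long as a camera call. They do not tell look-alikes from the thing itself.
- spot_in(camera, query): "xy" ([column, row] in pixels, amid what is visible of it).
- silhouettes(camera, query): "region" (400x640 bool, what is visible of it) and "xy" ([column, row] in pixels, amid what is visible of it).
Readings, each from a call of its own:
- current_clock(): time.
- current_joint_pos(): joint angles.
- current_qvel(): joint speeds.
- current_joint_torque(): joint torques, N m.
- current_position(): TCP position.
- current_orientation(): TCP orientation.
- current_force(): force on the tool from outside, world axes, zero at the start.
- current_torque(): the same for the moment, N m.
- current_finger_gap(): finger opening in m.
- current_grip_force(): force on a finger pad.
Only numpy, scipy, OpenCV 4.12 (cv2) and the standard library are available. Lean on these libraries where they do the work, as an engineer would, in place of code of your own. Each camera call takes 0.05 s, during which the arm holds its last target. There are 200 camera calls.

### The job

Make up two kits from the stock laid out in front of you between the blue and the yellow tray: the steel packing block and the black packer go into the blue tray, the loose wooden file handle and the awl into the yellow tray, each thing lying down on the floor of a compartment of its own. Finish the blue kit before you pick up anything for the yellow one, and leave the pine block and the aluminium strip where they lie.

Things in the scene. Friction and masses are not known exactly. Their poses are not given: they have to be found in the camera images.
- blue_tray: Blue plastic kit tray, fixed to the bench, 220 x 133 mm outside (long side along its own x axis) and 20 mm high; walls, floor and the one cross wall in the middle are 4 mm thick (the rounded rim reaches 23 mm), so it has two equal open compartments, each 104 mm (x) by 125 mm (y), centred 54 mm either way from the tray's centre along its x axis. Origin: centre of the underside; z up. Steel card holders are on its two end walls.
- yellow_tray: Yellow plastic kit tray, fixed to the bench, 220 x 133 mm outside (long side along its own x axis) and 20 mm high; walls, floor and the one cross wall in the middle are 4 mm thick (the rounded rim reaches 23 mm), so it has two equal open compartments, each 104 mm (x) by 125 mm (y), centred 54 mm either way from the tray's centre along its x axis. Origin: centre of the underside; z up. Steel card holders are on its two end walls.
- steel_block_mid (a point): Small dark steel packing block, 30 (x) x 30 (y) x 22 mm high, about 0.13 kg. The point is its centre, 11 mm above its underside; z up.
- packer_mid (a point): Black plastic packer, a rounded block 45 (x) x 62 (y) x 28 mm high, about 0.1 kg. The point is its centre, 14 mm above its underside; z up.
- file_handle_mid (a point): Loose turned wooden file handle without any blade, in the stock between the trays (not the similar one far back by the yellow tape), lying, 25 mm thick and 64 mm long along its own y axis, about 20 g; it does not roll. The point is its centre, 12.5 mm above the bench; z up.
- bradawl_mid (a point): Awl with a wooden grip and a thin steel spike, 90 mm long along its own y axis, 16 mm thick, about 30 g; it does not roll. The point is half-way along its length and 8 mm above its underside; the grip lies from 3 to 45 mm on the +y side of the point (take it there, about 24 mm from the point), the spike on the -y side.
- pine_block_mid (a point): Pale pine block, 36 (x) x 90 (y) x 18 mm high, in the stock between the trays, not wanted in either kit. The point is its centre.
- strip_mid (a point): Bright aluminium strip, 12 (x) x 110 (y) x 8 mm high, in the stock between the trays, not wanted in either kit. The point is its centre.
Not all that is in view belongs to the job. What is shaped like the part that bears steel_block_mid but green is not meant.

How it is judged:
By the outcome, as a careful person would: the job done as asked, in the order asked, and still so for the second after the job is handed in, with the robot touching nothing.
It also fails if it takes over 106 s, if anything falls off the work surface, if the arm or the gripper's body presses on something with over 40 N, if the wrist force passes 120 N, or if a joint passes its speed limit or range.

## Working session

There is one attempt and no reset: what is moved stays moved. The work goes in short steps, each a Python script; the robot and the scene stay as the last script left them, time stands still between calls to the robot, and variables do not carry over. Pictures are saved under pics/ and viewed, at most 14 in all, crops included, and the job is handed in when it is done.

```bash
mkdir -p pics
cat > h.py <<'E'
import numpy as np, cv2
from bench import *
from scipy.spatial.transform import Rotation as Rn
def save(c,n): cv2.imwrite(f'pics/{n}.png',c['image'])
def world(c,uv,z=None):
    K,R,t=c['intrinsics'],c['R'],c['t']; uv=np.atleast_2d(uv).astype(float)
    ray=np.c_[uv,np.ones(len(uv))]@np.linalg.inv(K).T
    if z is None:
        d=c['range_z'][uv[:,1].astype(int),uv[:,0].astype(int)]
        return (ray*d[:,None]-t)@R
    o=-R.T@t; r=ray@R
    return o+r*((z-o[2])/r[:,2])[:,None]
def mask_pts(c,m):
    v,u=np.nonzero(m&(c['range_z']>0)); return world(c,np.c_[u,v])
E
python3 - <<'E'
from h import *
for n in("scene","side"):
    c=capture(n); save(c,n+'0')
    for q in["blue_tray","yellow_tray","steel_block_mid","packer_mid","file_handle_mid","bradawl_mid","pine_block_mid","strip_mid"]:
        for s in silhouettes(n,q):
            P=mask_pts(c,s['region'])
            if s['conf']<.2 or len(P)<5: continue
            top=P[P[:,2]>np.percentile(P[:,2],60)-.004] 
            (x,y),wh,a=cv2.minAreaRect((P[:,:2]*1000).astype(np.float32))
            print(n,q,round(s['conf'],2),np.round(s['xy']),len(P),'med',np.round(np.median(P,0),3),'rect',np.round([x,y,*wh,a],0),'zmax',np.percentile(P[:,2],95).round(3))
print(current_clock(),current_orientation())
E
```

```text
scene blue_tray 0.75 [175. 260.] 4892 med [0.47  0.382 0.005] rect [501. 380. 269. 145.   6.] zmax 0.022
scene yellow_tray 0.67 [424. 200.] 2386 med [ 0.47  -0.26   0.007] rect [ 501. -274.  172.  274.   85.] zmax 0.023
scene yellow_tray 0.63 [250. 215.] 216 med [0.587 0.188 0.007] rect [589. 182. 110.  37.  67.] zmax 0.009
scene steel_block_mid 0.73 [235. 232.] 230 med [0.518 0.249 0.017] rect [532. 251.  49.  31.  30.] zmax 0.023
scene packer_mid 0.67 [370. 214.] 454 med [ 0.437 -0.065  0.024] rect [472. -83.  69. 112.  62.] zmax 0.029
scene file_handle_mid 0.86 [323. 229.] 312 med [0.438 0.059 0.017] rect [459.  45.  81.  61.  84.] zmax 0.025
scene file_handle_mid 0.34 [422. 200.] 2420 med [ 0.472 -0.26   0.007] rect [ 506. -261.  151.  288.   79.] zmax 0.023
scene bradawl_mid 0.63 [265. 240.] 124 med [0.461 0.202 0.012] rect [464. 200.  43.  17.  69.] zmax 0.016
scene pine_block_mid 0.63 [370. 213.] 459 med [ 0.437 -0.062  0.023] rect [461. -78.  75.  90.  57.] zmax 0.029
scene pine_block_mid 0.54 [348. 198.] 387 med [ 0.551 -0.073  0.016] rect [579. -80.  72. 105.  10.] zmax 0.0
[... 546 characters left out ...]
block_mid 0.56 [348. 216.] 132 med [0.584 0.043 0.023] rect [586.  49.  32.  29.  70.] zmax 0.026
side packer_mid 0.82 [324. 260.] 513 med [ 0.445 -0.086  0.028] rect [454. -77.  61.  57.  89.] zmax 0.032
side packer_mid 0.64 [348. 214.] 158 med [0.584 0.042 0.022] rect [592.  62.  61.  31.  70.] zmax 0.026
side file_handle_mid 0.65 [296. 227.] 177 med [0.437 0.045 0.024] rect [440.  51.  63.  23.  84.] zmax 0.027
side pine_block_mid 0.73 [368. 249.] 515 med [ 0.556 -0.084  0.019] rect [559. -79.  39.  91.   9.] zmax 0.021
side strip_mid 0.7 [326. 192.] 153 med [0.584 0.18  0.009] rect [588. 185. 126.  20.  82.] zmax 0.012
0.9 [ 1.89257476e-01  9.81927495e-01 -3.34096957e-05 -1.46415777e-05]
```

View pics/scene0.png

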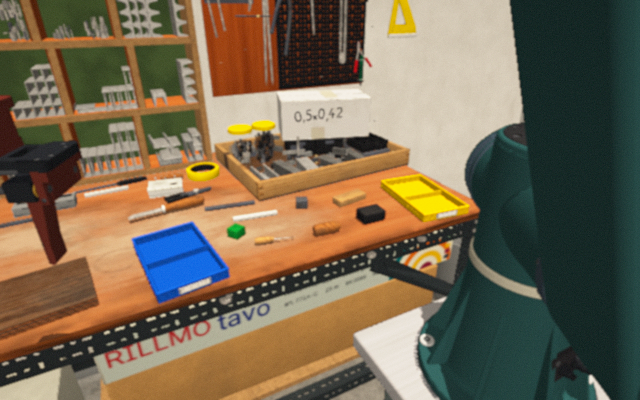

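View pics/side0.png

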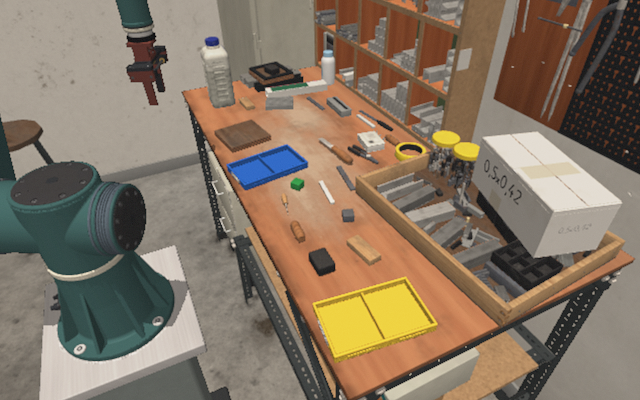

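The scene camera shows the green decoy at (236,231), the steel block at (301,202), the awl at (270,240), the handle at (326,229) and the packer at (371,214). In the side view the steel block is at (348,215), the pine block at (363,249) and the strip at (326,191). The long sides of both trays run along world x. Next I'll take wrist views from above.

```bash
cat >> h.py <<'E'
def down(a,cur=True):
    """tool down with closing axis (tool y) along world angle a [rad]; choose half turn with nearer joint 6"""
    return [(Rn.from_euler('z',a+np.pi/2+k*np.pi)*Rn.from_euler('x',np.pi)).as_quat() for k in(0,1)]
def pick_q(p,a):
    best=None
    for q in down(a):
        j=inverse_kinematics(p,q)
        if j is not None:
            cost=abs(j[5])
            if best is None or cost<best[0]: best=(cost,q)
    return best[1]
def rect(P):
    (x,y),(w,h),a=cv2.minAreaRect((P[:,:2]*1000).astype(np.float32))
    if w>h: w,h,a=h,w,a+90     # a: direction of short side
    return np.r_[x/1000,y/1000,w,h,(a+90)%180-90]
E
python3 - <<'E'
from h import *
for n,p in(("w0",[.42,.22,.42]),("w1",[.42,-.06,.42])):
    move_ptp(p,pick_q(p,np.pi/2)); c=capture("wrist"); save(c,n)
    print(n,current_clock(),current_joint_pos().round(2) if hasattr(current_joint_pos(),'round') else current_joint_pos(),'cam',(-c['R'].T@c['t']).round(3),'axis',c['R'][2].round(2))
    for q in["steel_block_mid","packer_mid","file_handle_mid","bradawl_mid","blue_tray","yellow_tray","pine_block_mid","strip_mid"]:
        for s in silhouettes("wrist",q):
            P=mask_pts(c,s['region'])
            if s['conf']<.2 or len(P)<5: continue
            zt=np.percentile(P[:,2],90); T=P[P[:,2]>(zt-.005 if q[0]!='b' and q[0]!='f' else .003)]
            print(q,round(s['conf'],2),np.round(s['xy']),len(P),'z',zt.round(3),'rect',rect(T).round(3))
E
```

```text
w0 2.5583 [ 0.34  0.05  1.44  0.    1.65 -1.23] cam [0.342 0.221 0.582] axis [ 0.28  0.   -0.96]
steel_block_mid 0.87 [333. 207.] 332 z 0.023 rect [  0.525   0.246  29.393  30.043 -56.92 ]
packer_mid 0.74 [143. 165.] 1189 z 0.029 rect [ 0.451 -0.072 43.841 62.012 -0.593]
file_handle_mid 0.79 [220. 161.] 576 z 0.025 rect [ 4.4400e-01  5.4000e-02  2.5136e+01  6.4312e+01 -4.5940e+00]
bradawl_mid 0.66 [309. 175.] 206 z 0.016 rect [  0.466   0.199  15.581  43.122 -12.171]
blue_tray 0.6 [413. 177.] 10333 z 0.021 rect [  0.483   0.362 172.132 223.658 -81.771]
yellow_tray 0.79 [ 42. 181.] 10565 z 0.02 rect [  0.48   -0.255 134.846 223.388  82.126]
pine_block_mid 0.68 [154. 227.] 1189 z 0.019 rect [ 5.6200e-01 -7.7000e-02  3.6365e+01  9.1691e+01  9.3410e+00]
strip_mid 0.84 [300. 238.] 430 z 0.009 rect [  0.588   0.18   12.649 108.963  -7.511]
w1 5.15 [-0.3  -0.04  1.52  0.    1.65  1.27] cam [ 0.499 -0.059  0.582] axis [-0.28  0.   -0.96]
steel_block_mid 0.65 [125.  81.] 537 z 0.023 rect [ 0.527  0.245 29.877 30.49  31.763]
steel_block_mid 0.62 [248.  36.] 524 z 0.023 rect [  0.592   0.051  3
[... 249 characters left out ...]
 z 0.01 rect [  0.59    0.179  11.876 108.223  -7.922]
bradawl_mid 0.51 [161. 121.] 267 z 0.015 rect [  0.465   0.186  15.064  68.505 -12.062]
blue_tray 0.68 [ 47. 107.] 12437 z 0.021 rect [  0.482   0.379 136.763 223.283 -82.394]
yellow_tray 0.67 [442. 106.] 12651 z 0.021 rect [  0.482  -0.257 135.193 222.004  83.236]
yellow_tray 0.36 [ 47. 109.] 12460 z 0.021 rect [  0.482   0.379 136.766 222.385 -83.083]
pine_block_mid 0.63 [333.  52.] 1552 z 0.019 rect [ 5.6400e-01 -7.7000e-02  3.6188e+01  8.9954e+01  9.3970e+00]
pine_block_mid 0.53 [ 48. 105.] 12414 z 0.021 rect [  0.482   0.379 136.772 222.411 -83.182]
strip_mid 0.96 [166.  37.] 585 z 0.01 rect [  0.591   0.179  12.075 109.633  -7.586]
```

The measurements from the two wrist views agree to within 3 mm, and the sizes and heights match those given. Next is the blue kit.

```bash
cat >> h.py <<'E'
TR={'blue':(np.array([.482,.379]),7.),'yellow':(np.array([.482,-.257]),-7.)}
def transfer(xy,a,width,tray,side,zt=.004,off=0.):
    """grip at xy (closing axis a deg), put in compartment side(+1 far,-1 near); off: shift along tray y"""
    c,b=TR[tray]; r=np.deg2rad(b)
    t=c+side*.054*np.array([np.cos(r),np.sin(r)])+off*np.array([-np.sin(r),np.cos(r)])
    opts=[]
    for k in(0,1):
        qa,qb=down(np.deg2rad(a))[k],down(r)[k]
        ja,jb=inverse_kinematics([*xy,.12],qa),inverse_kinematics([*t,.12],qb)
        if ja is not None and jb is not None: opts.append((max(abs(ja[5]),abs(jb[5])),k,qa,qb))
    _,k,qa,qb=min(opts,key=lambda o:o[0])
    move_ptp([*xy,.12],qa); move_gripper(width+.02)
    servo_line([*xy,zt],qa,rate=.12)
    move_gripper(0.0); g=current_finger_gap()
    servo_line([*xy,.12],qa,rate=.15)
    print('gap',round(g,4),round(current_finger_gap(),4),'grip',current_grip_force(),'t',current_clock())
    if current_finger_gap()<width-.008: print('MISSED'); return
    move_ptp([*t,.12],qb)
    hit=servo_line([*t,zt+.006],qb,rate=.1,contact_N=8)
    print('hit',hit,'at',np.round(current_position(),4))
    move_gripper(width+.016)
    servo_line([*t,.13],qb,rate=.15); print('done',current_clock())
E
python3 - <<'E'
from h import *
transfer([.592,.050],-20.3,.030,'blue',1)
transfer([.4525,-.072],0,.045,'blue',-1,zt=.006)
p=[.42,.22,.42]; move_ptp(p,pick_q(p,np.pi/2)); c=capture("wrist"); save(c,"w2"); print(current_clock())
E
```

```text
gap 0.03 0.0301 grip 29.999763071537018 t 10.15
hit False at [0.5362 0.3859 0.0108]
done 14.1167
gap 0.0447 0.0446 grip 29.958283603191376 t 18.7917
hit False at [0.4289 0.3728 0.0126]
done 23.075
24.6333
```

View pics/w2.png

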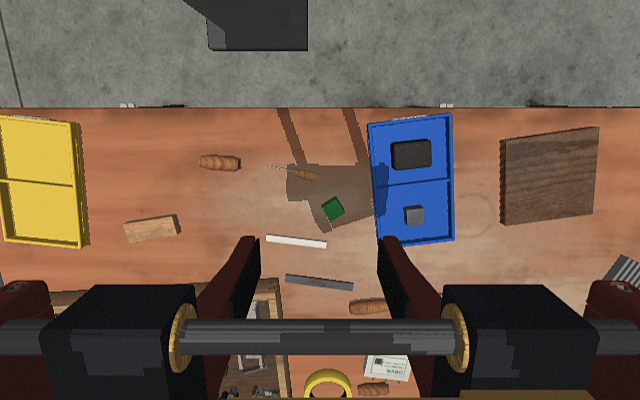

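The blue kit is in place, with the packer at (411,154) and the steel block at (414,215), each in its own compartment. The awl's grip is at (307,175) with its spike pointing left (-y), and the handle is at (220,162). Next is the yellow kit.

Run:
```python
from h import *
transfer([.445,.054],-4.4,.025,'yellow',-1)
transfer([.466,.199],-12.1,.016,'yellow',1,zt=.003,off=.024)
p=[.42,-.06,.42]; move_ptp(p,pick_q(p,np.pi/2)); c=capture("wrist"); save(c,"w3"); print(current_clock())
for q in("file_handle_mid","bradawl_mid","packer_mid","steel_block_mid"):
    for s in silhouettes("wrist",q):
        P=mask_pts(c,s['region']); print(q,round(s['conf'],2),np.round(s['xy']),np.percentile(P[:,2],90).round(3),rect(P).round(3))
```

```text
gap 0.0245 0.0241 grip 29.99993473291397 t 28.9
hit False at [ 0.4288 -0.2507  0.0105]
done 32.75
gap 0.0157 0.0152 grip 29.981884360313416 t 37.2417
hit False at [ 0.5391 -0.2401  0.0096]
done 41.575
43.1083
file_handle_mid 0.94 [436. 142.] 0.028 [ 0.431 -0.25  23.426 64.793 -6.085]
bradawl_mid 0.86 [434.  72.] 0.02 [ 0.539 -0.255 15.233 72.863 -4.939]
packer_mid 0.74 [ 55. 142.] 0.033 [ 0.429  0.383 48.962 86.655  8.29 ]
steel_block_mid 0.65 [125.  80.] 0.023 [ 0.523  0.25  29.66  42.628 32.009]
steel_block_mid 0.62 [36. 73.] 0.027 [ 0.538  0.386 31.068 33.219  6.946]
```

View pics/w3.png

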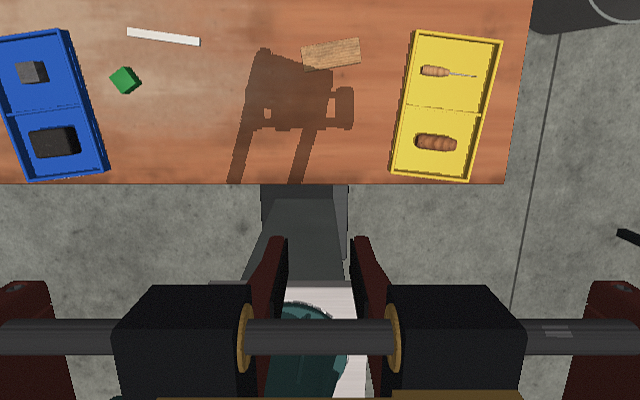

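All four parts lie flat in separate compartments: handle at (436,142), awl at (447,72), packer at (54,142), steel block at (32,72). The pine block and the strip haven't moved.

```bash
python3 -c "
from bench import *
print(close_job())"
```

```text
the job is handed in; nothing more can be done
None
```

Both kits are made up and the job is handed in at about 43 s of the 106 s allowed: the steel block and packer went into the blue tray first, then the file handle and awl into the yellow tray, each lying flat in its own compartment, and the pine block and aluminium strip were left where they lay.

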